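# Clear the joint and bring the torch to the ready position

## Robot

A 7-joint arm with a two-finger parallel gripper is mounted at the origin on a cart in front of the work surface, level with it; the furniture and walls round the work are solid. World frame = base frame: x ahead of the robot, y to its left, z up, the work surface at z = 0. Lengths are in m, angles in rad, forces in N, time in s.
With the tool pointing down it reaches from about 0.425 to 0.875 m from the base axis. Payload 4.7 kg.
Tool frame: the origin (TCP) lies midway between the tips of the shut fingers; the grasp point (between the pads) lies 19 mm behind it; z points along the fingers, y is the line along which they close (so a half turn about z gives the same grasp; the last joint's range is limited). The gripper opens to 87 mm and grips with 3 to 60 N. Pads are 19 mm wide; open, the fingers measure 117 mm over their backs; the gripper's body (75 mm by 190 mm) begins 51 mm behind the grasp point.
Start: joints at [1.247, 0.321, -0.07, 1.45, 0.023, 1.371, -0.057], TCP at [0.215, -0.613, 0.223] pointing down, gripper open.
Joint ranges: [-2.86, 2.86], [-0.3, 2.09], [-1.38, 1.24], [0.06, 2.45], [-1.56, 4.7], [0.09, 2.05], [-2.69, 2.69]. Speed limits (rad/s): [2.57, 2.57, 3.14, 3.14, 3.14, 3.14, 3.14].

## Interface

Orientations are given as a rotation vector (axis times angle).
In Python, from bench import monitor, cams, workorder gives the robot as it stands.
- The arm moves only by the tool move_arm, never from a script. Its arguments are lists of equal length, an entry for each row: "slide": the shift along the tool's x, y, z in cm, a list of three; "roll": the turn about the tool's z in rad. In form: {"slide": [[dx, dy, dz], ...], "roll": [roll, ...]}. A call has 1 to 20 rows; each row is the pose to reach, as a shift and turn from the pose commanded when the call began, along the tool's axes at that moment; what a row does not reach only later rows make up. A row lasts 1/10 s, in which the tool goes at most 50 mm and 8.59 degrees, less where a joint would pass 70% of its speed; a pose out of reach is approached as far as the arm can. A call with a gripper value outside its range is refused whole. "gripper" is the finger opening in cm, from 0 to 8.7, set as the call begins (left out, the last holds). The fingers move at their own pace and stop on an object; "squeeze" is the grip in N (left out, the last holds). Time passes only in rows, so rows that repeat a pose let the fingers close. It gives the time, the measured TCP pose, the force, the opening and the grip force at its end, in the units of the state.
- monitor.get_state(): the state, without advancing time (a new reading comes with each control period).
- cams.get_image(name): name is "scene" or "side" or "wrist"; returns the picture (480x640x3 uint8, red, green, blue); there is no depth.
- cams.get_calibration(name): a dict with "mtx" (3x3 intrinsics, pixels), "dist_coeffs" ([k1, k2, p1, p2, k3] as OpenCV has them; the pictures are not rectified), "R" (3x3) and "t" (3): a world point X has camera coordinates R X + t. Camera axes: x right, y down, z forward; pixel columns grow to the right and rows downward; lengths in m; the calibration is good to about 2 mm. A picture is of the moment at which its call begins: read the wrist's pose just before it. get_calibration takes no time and is no camera call; for the wrist camera it gives the pose at the moment of the call.
- workorder.close_job(): hands the job in; it is judged then, once.
The state is a dict: "time": time; "joint_positions": joint angles; "qd": joint speeds; "joint_torque": joint torques, N m; "position": TCP position; "tool_rot": TCP orientation; "ft_force": force on the tool from outside, world axes, zero at the start; "torque": the same for the moment, N m; "grip_width": opening from 0.0 (shut) to 1.0 (fully open); "grip_force": force on a finger pad.
Only numpy, scipy, OpenCV 4.12 (cv2) and the standard library are available. Lean on these libraries where they do the work, as an engineer would, in place of code of your own. Each camera call takes 0.05 s, during which the arm holds its last target. There are 200 camera calls.

## Task

Put the paint marker that lies on the plates away in the empty slanted tube holder, pushed in right to its bottom, and let go of it. Then draw the torch out of the other holder and hold it still over the middle of the seam, its grip level and its bent neck and ceramic cup turned to the underside, with the cup's end about 6 cm above the plates, and finish while still holding it there; leave the tin, the tape measure and the spare gas cup where they stand.

Things in the scene. Friction and masses are not known exactly. Their poses are not given: they have to be found in the camera images.
- torch_holder: The holder in which the torch stands at the start: fixed stub of square steel tube (32 mm outside, 26 mm bore, 60 mm deep, closed bottom) on a 100 x 80 x 8 mm foot. Origin: centre of the foot's underside. The tube leans 45 degrees: its mouth points along body (+x, +z), up and away from the robot (body x within 0.3 rad of world x).
- pen_holder: The empty holder, for the pen: fixed stub of square steel tube (32 mm outside, 26 mm bore, 60 mm deep, closed bottom) on a 100 x 80 x 8 mm foot. Origin: centre of the foot's underside. The tube leans 45 degrees: its mouth points along body (+x, +z), up and away from the robot (body x within 0.3 rad of world x). Either holder may be the left one.
- pen_holder_floor (a point): Centre of the inner floor of the empty holder's tube, in its frame (-30, 0, 34) mm.
- pen_holder_mouth (a point): Centre of the mouth of the empty holder's tube, 60 mm up the tube's axis from its floor.
- joint_plates: Two bare steel plates butted together, one 100 x 120 x 10 mm slab fixed to the table; the seam runs along its x axis. Origin: centre of the underside.
- seam_mid (a point): Middle of the seam, on the upper face of the plates (10 mm above the table).
- pen: Paint marker pen, white barrel and bright cap, straight, 132 mm long, 16 mm diameter, 20 g, lying across the plates on the seam, pointing roughly away from the robot or towards it. Its length is the body's y axis; origin: mid-length, on the underside, so the pen's axis passes through (0, y, 8) mm.
- pen_mid (a point): Point on the pen's axis at mid-length.
- pen_end_a (a point): Pen's end at body +y.
- pen_end_b (a point): Pen's end at body -y.
- torch: Torch head without hose, 190 g: straight dark grip, 23 mm thick, along body y (axis at x = -15, z = 11.5 mm, from y = -34 to 96 mm); beyond it a bent neck and small ceramic cup pointing 30 degrees off body +x towards -y. At the start its +y end stands on the tube's floor, the grip leaning as the tube (sagging up to 4 degrees more), body z level, the cup on the underside, away from the robot.
- torch_grip (a point): Point on the axis of the grip, 96 mm from its end, body (-15, 0, 11.5) mm; near its centre of mass, 36 mm above the tube's mouth.
- cup_tip (a point): Middle of the open end of the ceramic cup; body (30, -91, 11.5) mm, so 91 mm from torch_grip along the grip and 45 mm to its side.
- flux_tin: Bystander: round tin with a yellow lid, 70 mm diameter, 37 mm high; origin: centre of its underside.
- tape: Bystander: tape measure, 35 x 72 x 62 mm high; origin: centre of its underside.
- spare_cup: Bystander: pale ceramic gas cup standing on its end, 21 mm diameter, 42 mm high; origin: centre of its underside.

How it is judged:
On the way, in this order (a step that is already met when the one before it is completed fails the run):
1. the pen stands in the empty holder, down to its bottom, let go (distance between pen_mid and pen_holder_mouth below 0.02 m and distance between any of pen_end_a, pen_end_b and pen_holder_floor below 0.018 m and contact force between the fingers and pen below 0.1 N and linear speed of pen below 0.03 m/s), for 0.2 s.
2. the torch is held in the fingers, clear of its holder (contact force between the fingers and torch above 1 N and contact force between torch and torch_holder below 0.1 N and height (world z) of torch_grip above 0.138 m), for 0.1 s.
At the end, for the whole second after the job is handed in: Pen let go in the empty holder, one end within 18 mm of its floor, middle within 20 mm of its mouth. Torch still, held by the fingers alone: grip within 25 deg of level, body x within 25 deg of straight down, cup tip 30 to 100 mm above the plates and within 30 mm of the seam middle sideways (all of step 1 and horizontal distance between cup_tip and seam_mid below 0.03 m and z of cup_tip in the frame of joint_plates between 0.04 and 0.11 m and angle between torch's own x axis and vertical above 2.7 rad and angle between torch's own y axis and vertical between 1.13 and 2.01 rad and contact force between the fingers and torch above 1 N and contact force between torch and torch_holder below 0.1 N and contact force between torch and pen_holder below 0.1 N and contact force between torch and pen below 0.1 N and contact force between torch and joint_plates below 0.1 N and linear speed of torch below 0.03 m/s and angular speed of torch below 0.2 rad/s); the arm keeps its last pose, push and grip.
It fails at once if the tin, the tape measure or the spare gas cup is moved or knocked over (distance of any of flux_tin, tape, spare_cup from where it was at the start of the episode above 0.03 m or angle between any of flux_tin, tape, spare_cup's own z axis and vertical above 0.5 rad).
It also fails if it takes over 72 s, if anything falls off the work surface, if the arm or the gripper's body presses on something with over 40 N, if the wrist force passes 120 N, or if a joint passes its speed limit or range.

## Working session

There is one attempt and no reset: what is moved stays moved. The work goes in short steps, Python scripts to look and compute and a tool call to move; the robot and the scene stay as the last step left them, time stands still between calls to the robot, and variables do not carry over. Pictures are saved under pics/ and viewed, at most 10 in all, crops included, and the job is handed in when it is done.

Besides the shell and the picture viewer there is one more tool, called after "Emit:" as name(argument=value, ...) on one line, values as JSON. move_arm: Moves the arm, as the interface text tells. Its arguments: {"type":"object","properties":{"slide":{"type":"array","items":{"type":"array","items":{"type":"number"}}},"roll":{"type":"array","items":{"type":"number"}},"gripper":{"type":"number"},"squeeze":{"type":"number"}},"required":["slide","roll"]}

```bash
ls; mkdir -p pics
python3 - <<'E'
from bench import monitor,cams
import cv2
s=monitor.get_state();print({k:s[k] for k in('time','position','tool_rot','grip_width','joint_positions')})
for n in('scene','side'):
    c=cams.get_calibration(n);print(n,c)
    cv2.imwrite(f'pics/{n}0.png',cams.get_image(n)[:,:,::-1])
E
```

```text
pics
{'time': 0.0, 'position': array([ 0.21516272, -0.61276598,  0.22146539]), 'tool_rot': array([-3.09503952e+00, -5.27875209e-01,  6.86316930e-04]), 'grip_width': 1.0013294129139159, 'joint_positions': array([ 1.24710974,  0.32181301, -0.07006704,  1.45167995,  0.0226142 ,
        1.37079679, -0.05684381])}
scene {'mtx': array([[574.56531724,   0.        , 313.51986764],
       [  0.        , 574.56531724, 225.88592413],
       [  0.        ,   0.        ,   1.        ]]), 'dist_coeffs': array([-0.07243851,  0.        ,  0.        ,  0.        ,  0.        ]), 'R': array([[-0.51453234, -0.85737114,  0.01308392],
       [-0.68639281,  0.40268221, -0.60556746],
       [ 0.51392741, -0.32056475, -0.79568641]]), 't': array([0.32487376, 0.46893989, 0.96550012])}
side {'mtx': array([[487.25850338,   0.        , 318.23611653],
       [  0.        , 487.25850338, 236.37301304],
       [  0.        ,   0.        ,   1.        ]]), 'dist_coeffs': array([0.0202713, 0.       , 0.       , 0.       , 0.       ]), 'R': array([[ 0.99718249, -0.07108349,  0.02396294],
       [-0.01329188, -0.48182688, -0.87616561],
       [ 0.0738269 ,  0.87337849, -0.48141416]]), 't': array([-0.59993357,  0.12735308,  0.8354661 ])}
```

View pics/scene0.png

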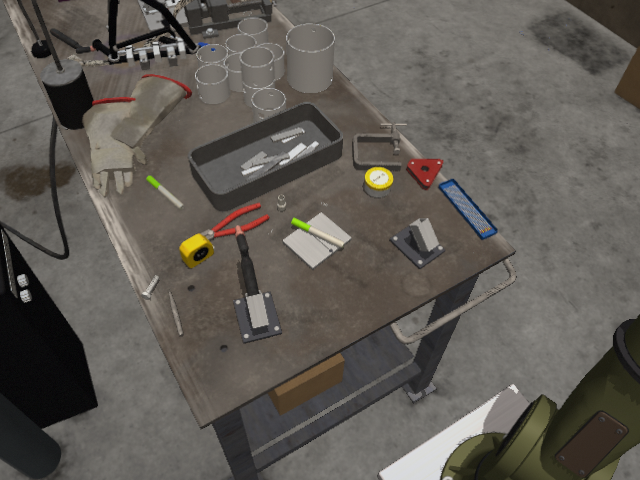

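View pics/side0.png

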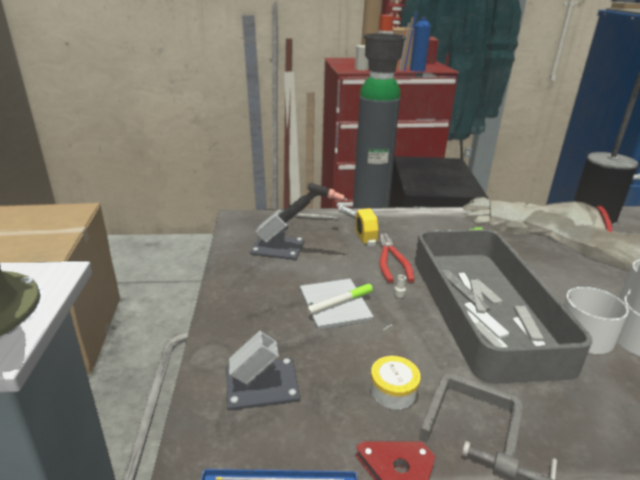

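The scene view shows the torch holder at about (258,318), the pen on the plates from (292,220) to (343,246), the empty holder at (420,240), the tin at (378,180), the spare cup at (282,203) and the tape at (197,250). In the side view the empty holder is at (260,370), the pen runs from (311,308) to (371,290), and the torch is at (300,205).

Run:
```python
import cv2
a=cv2.imread('pics/scene0.png')[190:350,230:450];cv2.imwrite('pics/c1.png',cv2.resize(a,None,fx=3.6,fy=3.6,interpolation=cv2.INTER_CUBIC))
a=cv2.imread('pics/side0.png')[265:415,215:415];cv2.imwrite('pics/c2.png',cv2.resize(a,None,fx=4,fy=4,interpolation=cv2.INTER_CUBIC))
a=cv2.imread('pics/side0.png')[170:270,235:385];cv2.imwrite('pics/c3.png',cv2.resize(a,None,fx=5,fy=5,interpolation=cv2.INTER_CUBIC))
```

```text
(no output)
```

View pics/c1.png

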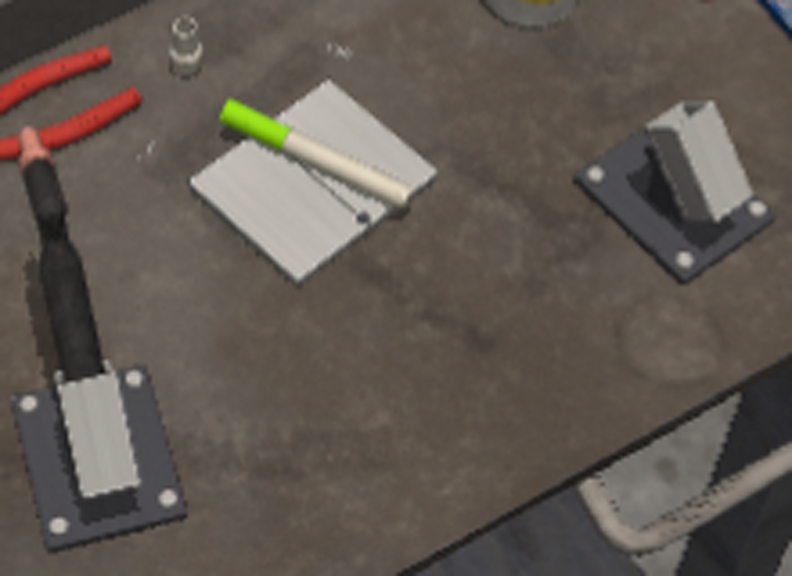

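View pics/c2.png

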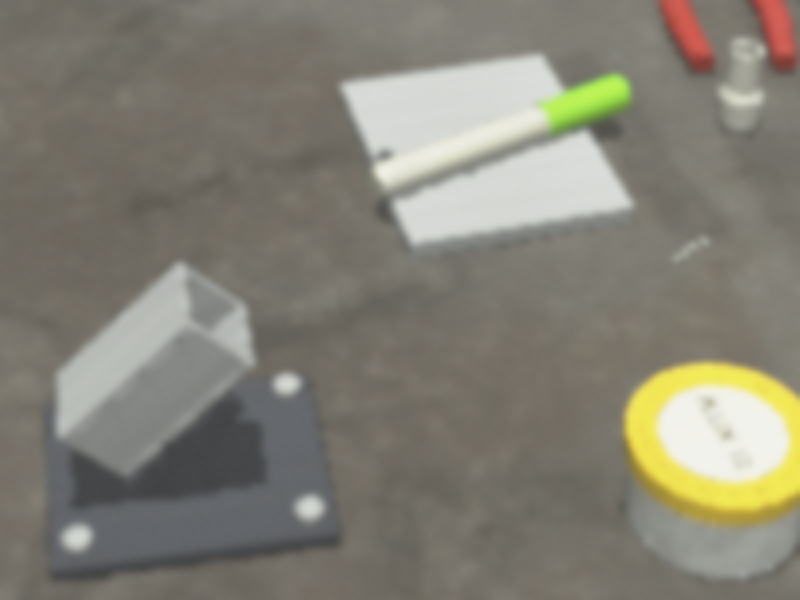

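View pics/c3.png

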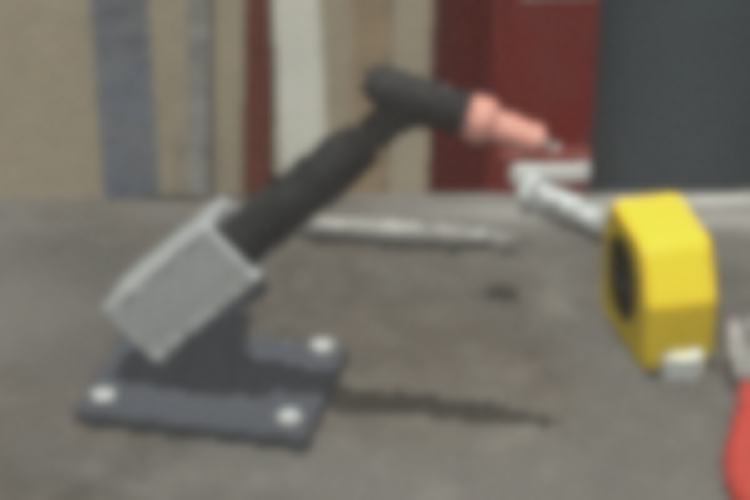

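Crop c1 (×3.6, offset 230,190) gives the plate corners (330,80), (437,172), (298,280), (190,183), pen ends (231,110) green and (399,193) white, and the feet and tube edges of both holders. Crops c2 (×4) and c3 (×5) give the same features from the side, plus the cup tip at about (548,143) in c3. I'll fit the poses from these.

```bash
cat > h.py <<'E'
import numpy as np,cv2
from bench import monitor,cams
from scipy.optimize import least_squares
from scipy.spatial.transform import Rotation as Rn
C={'c1':('scene',3.6,(230,190)),'c2':('side',4,(215,265)),'c3':('side',5,(235,170)),'s':('scene',1,(0,0)),'d':('side',1,(0,0))}
CAL={n:cams.get_calibration(n) for n in('scene','side')}
def px(c,p): n,f,o=C[c];return (np.array(p)+.5)/f-.5+o
def proj(n,X):
    k=CAL[n];return cv2.projectPoints(np.atleast_2d(X).astype(float),cv2.Rodrigues(k['R'])[0],k['t'],k['mtx'],k['dist_coeffs'])[0][:,0]
def fit(obs,model,x0):
    # obs: (crop,key,pix); model(p)->dict key->world
    f=lambda p:np.concatenate([proj(C[c][0],model(p)[k])[0]-px(c,q) for c,k,q in obs])
    r=least_squares(f,x0,loss='soft_l1',x_scale=.1);return r.x,f(r.x).reshape(-1,2)
def body(p,pts):
    c,s=np.cos(p[2]),np.sin(p[2]);return {k:np.array([p[0]+c*a[0]-s*a[1],p[1]+s*a[0]+c*a[1],a[2]]) for k,a in pts.items()}
H={}
for sx in(1,-1):
    for sy in(1,-1):
        n=('+' if sx>0 else '-')+('+' if sy>0 else '-')
        H['f'+n]=(.05*sx,.04*sy,0.);H['t'+n]=(.05*sx,.04*sy,.008)
        H['p'+n]=(.05*sx,.06*sy,.010)
for sy,n in((1,'+'),(-1,'-')):
    H['mu'+n]=(.0011,.016*sy,.0877);H['ml'+n]=(.0237,.016*sy,.0651)
H['floor']=(-.03,0,.034);H['mouth']=(.0124,0,.0764);H['mid']=(0,0,.01)
def holder(p): return body(p,H)
E
python3 - <<'E'
from h import *
np.set_printoptions(precision=4,suppress=True)
ph,r=fit([('c1','f-+',(685,282)),('c1','t++',(577,179)),('c1','t--',(775,210)),('c1','ml+',(648,128)),('c1','mu-',(714,102)),('c1','ml-',(687,102)),
 ('c2','f--',(50,575)),('c2','f+-',(340,542)),('c2','mu+',(181,262)),('c2','mu-',(190,322)),('c2','ml-',(253,365)),('c2','ml+',(248,308))],holder,[.5,-.2,0])
print('pen_holder',ph,abs(r).max(1))
th,r=fit([('c1','f-+',(50,550)),('c1','f--',(187,515)),('c1','t+-',(148,367)),('c1','t++',(10,398)),('c1','mu+',(58,382)),('c1','mu-',(108,374)),
 ('c3','f--',(78,418)),('c3','f+-',(305,448)),('c3','mu+',(222,198)),('c3','mu-',(205,230)),('c3','ml-',(262,272))],holder,[.5,.2,0])
print('torch_holder',th,abs(r).max(1))
pl,r=fit([('c1','p+-',(330,80)),('c1','p--',(437,172)),('c1','p-+',(298,276)),('c1','p++',(190,181)),
 ('c2','p-+',(342,85)),('c2','p++',(543,56)),('c2','p+-',(633,206)),('c2','p--',(413,240))],holder,[.6,0,0])
print('plates',pl,abs(r).max(1))
def pen(p): 
    d=np.array([np.cos(p[2]),np.sin(p[2]),0])*.066;m=np.array([p[0],p[1],.018]);return {'g':m+d,'w':m-d}
pe,r=fit([('c1','g',(231,110)),('c1','w',(399,195)),('c2','g',(617,92)),('c2','w',(383,175))],pen,[.6,0,0])
print('pen',pe,abs(r).max(1))
tip,r=fit([('c1','t',(25,133)),('c3','t',(548,145))],lambda p:{'t':p},[.6,.2,.15]);print('cuptip',tip,abs(r).max(1))
T=holder(th);c=np.array([np.cos(th[2]),np.sin(th[2]),0]);ax=(c+[0,0,1])/2**.5
print('torch mouth',T['mouth'],'grip',T['floor']+ax*.096,'ax',ax)
tl=T['floor']+ax*(.096+.091)+ .045*(c-[0,0,1])/2**.5;print('pred tip',tl)
P=holder(ph);print('pen floor',P['floor'],'mouth',P['mouth'])
for n,o in(('tin',(378,193)),('spare',(281,207)),('tape',(197,262))):
    x,_=fit([('s','t',o)],lambda p:{'t':np.array([p[0],p[1],0])},[.6,0]);print(n,x)
E
```

```text
pen_holder [ 0.5055 -0.1939  0.1324] [1.4413 1.3213 0.7684 1.557  0.377  1.9193 3.5371 1.2207 0.9895 0.8935
 0.5423 1.1869]
torch_holder [ 0.528   0.1978 -0.2544] [0.7744 0.5459 1.6079 1.1562 0.7849 1.9578 1.5165 1.0355 1.1576 0.9569
 1.668 ]
plates [ 0.6305 -0.0077  0.2057] [0.8843 0.6313 0.695  0.7631 0.5976 0.3803 0.462  0.8958]
pen [ 0.6409 -0.0115  0.4956] [3.0131 1.2012 1.6673 1.051 ]
cuptip [0.6617 0.1635 0.1307] [0.0184 0.0176]
torch mouth [0.54   0.1947 0.0764] grip [0.5646 0.1883 0.1019] ax [ 0.6843 -0.178   0.7071]
pred tip [0.6577 0.1641 0.1344]
pen floor [ 0.4757 -0.1978  0.034 ] mouth [ 0.5178 -0.1922  0.0764]
tin [ 0.6764 -0.2078]
spare [0.7562 0.0142]
tape [0.7136 0.248 ]
```

```bash
cat >> h.py <<'E'
def toolyaw(s): R=Rn.from_rotvec(s['tool_rot']).as_matrix();return R,np.arctan2(R[1,0],R[0,0])
def to(x,y,z,yaw,s=None):
    s=s or monitor.get_state();R,a=toolyaw(s)
    d=R.T@(np.array([x,y,z])-s['position'])*100
    print('t%.2f'%s['time'],'pos',s['position'].round(4),'yaw %.3f'%a,'-> slide',d.round(2),'roll %.3f'%(a-yaw))
E
python3 - <<'E'
from h import *
to(.60,-.03,.24,.496)
E
```

```text
t0.10 pos [ 0.2152 -0.6128  0.2216] yaw 0.338 -> slide [ 55.62 -42.24  -1.78] roll -0.158
```

Emit:
move_arm(slide=[[55.6,-42.2,-1.8],[55.6,-42.2,-1.8],[55.6,-42.2,-1.8],[55.6,-42.2,-1.8],[55.6,-42.2,-1.8],[55.6,-42.2,-1.8],[55.6,-42.2,-1.8],[55.6,-42.2,-1.8],[55.6,-42.2,-1.8],[55.6,-42.2,-1.8],[55.6,-42.2,-1.8],[55.6,-42.2,-1.8],[55.6,-42.2,-1.8],[55.6,-42.2,-1.8],[55.6,-42.2,-1.8],[55.6,-42.2,-1.8],[55.6,-42.2,-1.8],[55.6,-42.2,-1.8],[55.6,-42.2,-1.8],[55.6,-42.2,-1.8]], roll=[-0.158,-0.158,-0.158,-0.158,-0.158,-0.158,-0.158,-0.158,-0.158,-0.158,-0.158,-0.158,-0.158,-0.158,-0.158,-0.158,-0.158,-0.158,-0.158,-0.158])

```text
time: 2.1
position: [0.5999, -0.032, 0.2407]
tool_rot: [3.046, 0.768, 0.0]
ft_force: [-1.2, -0.0, -0.6]
grip_width: 1.0
grip_force: 0.0
```

Run:
```python
from h import *
import pickle
s=monitor.get_state();k=cams.get_calibration('wrist');im=cams.get_image('wrist');pickle.dump((s,k),open('w1.pkl','wb'))
print(s['position'],toolyaw(s)[1])
cv2.imwrite('pics/w1.png',im[:,:,::-1])
CAL['wrist']=k
c=np.array([np.cos(.4956),np.sin(.4956),0])
print(proj('wrist',np.array([.6409,-.0115,.018])+np.outer([.066,-.066],c)))
```

```text
[ 0.59986859 -0.03198512  0.24069338] 0.49404835197306524
[[319.50049913  85.3777612 ]
 [319.43971681 225.39720782]]
```

View pics/w1.png

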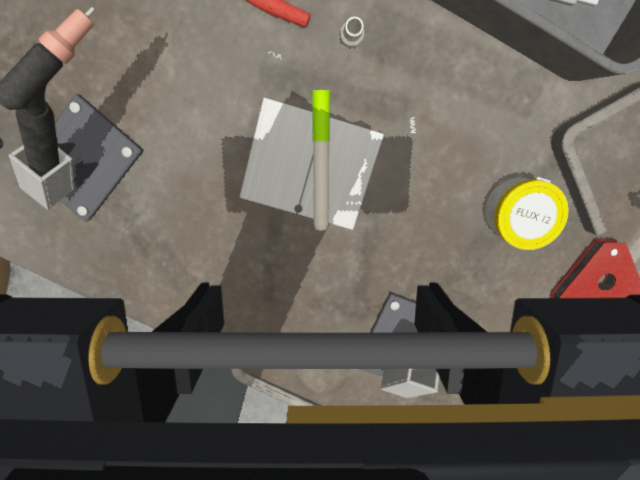

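The wrist view shows the pen vertical in the image from the green end (321,90) to the white end (321,230). The plate corners are (266,98), (383,133), (352,229), (241,197), and the tin is at (532,213).

Run:
```python
from h import *
import pickle
s,k=pickle.load(open('w1.pkl','rb'));CAL['wrist']=k;C['w']=('wrist',1,(0,0))
def at(p,z): 
    x,_=fit([('w','t',p)],lambda q:{'t':np.array([q[0],q[1],z])},[.6,0]);return x
g,w=at((321,90),.018),at((321,230),.018);d=g-w
print('pen ends',g,w,'len',np.linalg.norm(d),'yaw',np.arctan2(d[1],d[0]),'mid',(g+w)/2)
print('plate mid',np.mean([at(p,.01) for p in((266,98),(383,133),(352,229),(241,197))],0))
m=(g+w)/2;u=d/np.linalg.norm(d);q=m+u*.035
to(q[0],q[1],.10,np.arctan2(d[1],d[0]));print(q)
th=[.528,.1978,-.2544]
for n,P in(('torch',[.528,.1978,-.2544]),('pen',[.5055,-.1939,.1324])):
    Q=holder(P);print(n,{k:proj('wrist',Q[k])[0].round(0) for k in('t++','t+-','t-+','t--','mu+','mu-','ml+','ml-')})
```

```text
pen ends [0.69609839 0.01677659] [ 0.57938245 -0.0465459 ] len 0.13278685201055587 yaw 0.49709392803130165 mid [ 0.63774042 -0.01488465]
plate mid [ 0.62994122 -0.00760634]
t2.15 pos [ 0.5999 -0.0317  0.2407] yaw 0.495 -> slide [ 7.63  0.3  14.07] roll -0.003
[0.66850444 0.00180591]
torch {'t++': array([75., 91.]), 't+-': array([142., 148.]), 't-+': array([ 21., 169.]), 't--': array([ 86., 221.]), 'mu+': array([  8., 153.]), 'mu-': array([ 41., 180.]), 'ml+': array([ 41., 130.]), 'ml-': array([ 73., 157.])}
pen {'t++': array([390., 294.]), 't+-': array([455., 317.]), 't-+': array([355., 368.]), 't--': array([417., 388.]), 'mu+': array([406., 382.]), 'mu-': array([437., 392.]), 'ml+': array([411., 349.]), 'ml-': array([441., 359.])}
```

Emit:
move_arm(slide=[[7.6,0.3,5],[7.6,0.3,10],[7.6,0.3,14],[7.6,0.3,17],[7.6,0.3,20],[7.6,0.3,21.5],[7.6,0.3,22.5],[7.6,0.3,22.8],[7.6,0.3,22.8]], roll=[0,0,0,0,0,0,0,0,0], gripper=5)

```text
time: 3.05
position: [0.6694, 0.0025, 0.0139]
tool_rot: [3.045, 0.77, 0.003]
ft_force: [0.3, -0.0, 0.8]
grip_width: 0.574
grip_force: 0.0
```

Emit:
move_arm(slide=[[0,0,0],[0,0,0],[0,0,0],[0,0,0],[0,0,0],[0,0,0],[0,0,0],[0,0,0]], roll=[0,0,0,0,0,0,0,0], gripper=0, squeeze=3)

```text
time: 3.85
position: [0.6684, 0.0026, 0.0126]
tool_rot: [3.045, 0.771, -0.0]
ft_force: [-0.4, -0.2, 1.9]
grip_width: 0.18
grip_force: 3.0
```

Emit:
move_arm(slide=[[0,0,-0.9],[-0.15,0,-1.75],[-0.35,0,-2.6],[-0.6,0,-3.45],[-0.95,0,-4.3],[-1.35,0,-5.05],[-1.8,0,-5.8],[-2.35,0,-6.5],[-2.95,0,-7.1],[-2.95,0,-7.1],[-2.95,0,-7.1]], roll=[0,0,0,0,0,0,0,0,0,0,0])

```text
time: 4.95
position: [0.6423, -0.0117, 0.0836]
tool_rot: [3.045, 0.77, 0.0]
ft_force: [-0.2, -0.4, 0.1]
grip_width: 0.176
grip_force: 3.0
```

Run:
```python
from h import *
s=monitor.get_state();print(s['position'],s['grip_width'])
a=cams.get_image('scene')[140:290,250:400,::-1];b=cams.get_image('side')[190:340,270:420,::-1]
cv2.imwrite('pics/p1.png',cv2.resize(np.hstack([a,b]),None,fx=2.6,fy=2.6,interpolation=cv2.INTER_CUBIC))
```

```text
[ 0.64231964 -0.01167098  0.08361395] 0.17584954476392844
```

View pics/p1.png

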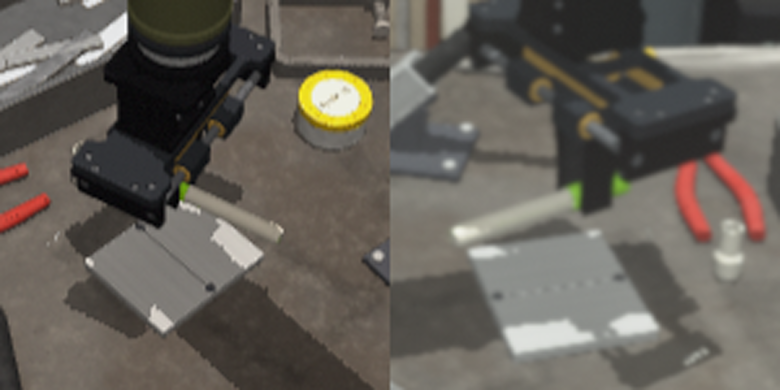

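The pen is gripped near the cap. Its white end is at about (357,231) in the scene view and (298,281) in the side view, so it looks only slightly tilted. I'll triangulate it.

Run:
```python
from h import *
x,r=fit([('s','t',(356.9,230.8)),('d','t',(297.7,280.8))],lambda p:{'t':p},[.6,0,.1]);print(x,abs(r).max(1))
p=monitor.get_state()['position'];h=np.hypot(*(p[:2]-x[:2]));print(h,p[2]+.006-x[2])
```

```text
[ 0.56049725 -0.05960021  0.0873805 ] [1.42743912 1.06040163]
0.09494589691209578 0.0017576212696152893
```

The pen is still level: 3 N of grip stops it sagging. The plan is to hook its white end under the upper inner wall of the tube mouth and lift, so it pivots in the fingers. First I'll get a close wrist view of the empty holder.

Run:
```python
from h import *
to(.42,-.205,.24,.1324)
```

```text
t5.05 pos [ 0.6423 -0.0113  0.0831] yaw 0.496 -> slide [-28.77   6.45 -15.68] roll 0.363
```

Emit:
move_arm(slide=[[0,0,-5],[0,0,-10],[-5,1.1,-15.7],[-10,2.2,-15.7],[-15,3.4,-15.7],[-20,4.5,-15.7],[-25,5.6,-15.7],[-28.8,6.4,-15.7],[-28.8,6.4,-15.7],[-28.8,6.4,-15.7]], roll=[0,0,0.1,0.2,0.3,0.363,0.363,0.363,0.363,0.363])

```text
time: 6.05
position: [0.4178, -0.2068, 0.2405]
tool_rot: [3.134, 0.2, -0.001]
ft_force: [0.4, 0.3, 0.1]
grip_width: 0.178
grip_force: 3.0
```

Run:
```python
from h import *
import pickle
s=monitor.get_state();k=cams.get_calibration('wrist');im=cams.get_image('wrist');pickle.dump((s,k),open('w2.pkl','wb'))
print(s['position'],toolyaw(s)[1],s['grip_width']);CAL['wrist']=k
Q=holder([.5055,-.1939,.1324]);P={q:proj('wrist',Q[q])[0].round(0) for q in('t++','t+-','t-+','t--','mu+','mu-','ml+','ml-','mouth')};print(P)
x,y=P['mouth'].astype(int);x0=max(0,min(x-100,440));y0=max(0,min(y-75,330));print(x0,y0)
cv2.imwrite('pics/w2.png',cv2.resize(im[y0:y0+150,x0:x0+200,::-1],None,fx=4,fy=4,interpolation=cv2.INTER_CUBIC))
```

```text
[ 0.41779575 -0.20675922  0.24048077] 0.1276118344710076 0.17822247542498723
{'t++': array([272.,  56.]), 't+-': array([359.,  56.]), 't-+': array([276., 166.]), 't--': array([357., 165.]), 'mu+': array([294., 108.]), 'mu-': array([337., 108.]), 'ml+': array([296.,  80.]), 'ml-': array([336.,  79.]), 'mouth': array([316.,  93.])}
216 18
```

View pics/w2.png

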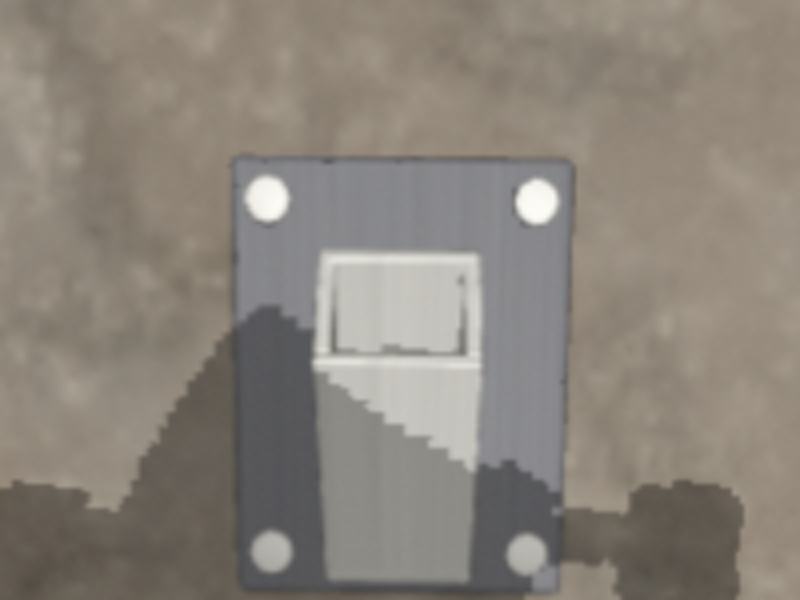

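The close view shows the foot's corners (233,156), (574,160), (240,589), (560,592) and the mouth's outer corners (320,252), (480,254), (482,365), (314,365), all in crop pixels at ×4 with offset (216,18).

Run:
```python
from h import *
import pickle
s,k=pickle.load(open('w2.pkl','rb'));CAL['wrist']=k;C['w']=('wrist',4,(216,18))
ph,r=fit([('w','t++',(233,156)),('w','t+-',(574,160)),('w','t-+',(240,589)),('w','t--',(560,592)),('w','mu+',(314,365)),('w','mu-',(482,365)),('w','ml+',(320,252)),('w','ml-',(480,254))],holder,[.5,-.19,.13])
print(ph,r.round(2).tolist())
# grip path (TCP) in (u,z): tip at lip
L=.101
def W(u,z): return np.array([ph[0]+np.cos(ph[2])*u,ph[1]+np.sin(ph[2])*u,z-.0054])
c=W(.0125+L,.10);to(*c,ph[2])
c=W(.0125+L,.0745);to(*c,ph[2])
```

```text
[ 0.50468472 -0.19375784  0.11980837] [[-1.02, -0.33], [0.59, -0.46], [-0.62, 0.92], [0.39, 0.92], [0.03, -0.02], [0.21, 0.39], [0.01, -0.32], [0.07, -0.43]]
t6.10 pos [ 0.4194 -0.2049  0.2405] yaw 0.131 -> slide [19.94  0.14 14.6 ] roll 0.011
t6.10 pos [ 0.4194 -0.2049  0.2405] yaw 0.131 -> slide [19.94  0.14 17.15] roll 0.011
```

Emit:
move_arm(slide=[[5,0,0],[10,0.1,0],[15,0.1,0],[19.9,0.1,4],[19.9,0.1,9],[19.9,0.1,13],[19.9,0.1,15],[19.9,0.1,15],[19.9,0.1,15],[19.9,0.1,15]], roll=[0.011,0.011,0.011,0.011,0.011,0.011,0.011,0.011,0.011,0.011])

```text
time: 7.1
position: [0.6191, -0.1786, 0.0929]
tool_rot: [3.135, 0.193, 0.006]
ft_force: [0.1, -0.6, -0.2]
grip_width: 0.18
grip_force: 3.0
```

```bash
cat >> h.py <<'E'
PH=[.50468,-.19376,.1198]
def W(u,z,P=PH,off=.0054): return np.array([P[0]+np.cos(P[2])*u,P[1]+np.sin(P[2])*u,z-off])
E
python3 - <<'E'
from h import *
L=.101
s=monitor.get_state();print(s['grip_width'],s['ft_force'])
to(*W(.0125+L,.0745),PH[2],s)
to(*W(.0015+L,.0745),PH[2],s)
lip=np.array([.0216,.0672])
for phi in(45,40,35,30,25,20,15,12,10):
    f=np.radians(phi);t=np.radians(45-phi);d=(.026-.016*np.cos(f))/np.sin(f)-.001
    g=lip+.008*np.array([-np.sin(t),np.cos(t)])+(L-d)*np.array([np.cos(t),np.sin(t)])
    print(phi,round(d,4),g.round(4),end=' ');to(*W(*g),PH[2],s)
print('final',end='');f=np.array([-.03,.034])+np.array([.003,-.003])+L*.7071;to(*W(*f),PH[2],s)
E
```

```text
0.18026879512104063 [ 0.09162449 -0.62922779 -0.17414937]
t7.10 pos [ 0.6191 -0.1786  0.0929] yaw 0.123 -> slide [-0.2   0.13  2.38] roll 0.003
t7.10 pos [ 0.6191 -0.1786  0.0929] yaw 0.123 -> slide [-1.3   0.13  2.37] roll 0.003
45 0.0198 [0.1028 0.0752] t7.10 pos [ 0.6191 -0.1786  0.0929] yaw 0.123 -> slide [-1.27  0.13  2.3 ] roll 0.003
40 0.0204 [0.1012 0.0822] t7.10 pos [ 0.6191 -0.1786  0.0929] yaw 0.123 -> slide [-1.43  0.13  1.6 ] roll 0.003
35 0.0215 [0.0985 0.0889] t7.10 pos [ 0.6191 -0.1786  0.0929] yaw 0.123 -> slide [-1.69  0.13  0.93] roll 0.003
30 0.0233 [0.0946 0.095 ] t7.10 pos [ 0.6191 -0.1786  0.0929] yaw 0.123 -> slide [-2.09  0.13  0.32] roll 0.003
25 0.0262 [0.0891 0.1003] t7.10 pos [ 0.6191 -0.1786  0.0929] yaw 0.123 -> slide [-2.63  0.13 -0.21] roll 0.003
20 0.0311 [0.0816 0.104 ] t7.10 pos [ 0.6191 -0.1786  0.0929] yaw 0.123 -> slide [-3.38  0.13 -0.58] roll 0.003
15 0.0397 [0.0706 0.1048] t7.10 pos [ 0.6191 -0.1786  0.0929] yaw 0.123 -> slide [-4.48  0.12 -0.66] roll 0.003
12 0.0488 [0.061  0.1024] t7.10 pos [ 0.6191 -0.1786  0.0929] yaw 0.123 -> slide [-5.44  0.12 -0.43] roll 0.003
10 0.058 [0.0522 0.0984] t7.10 pos [ 0.6191 -0.1786  0.0929] yaw 0.123 -> slide [-6.32  0.12 -0.04] roll 0.003
finalt7.10 pos [ 0.6191 -0.1786  0.0929] yaw 0.123 -> slide [-7.1   0.12 -0.44] roll 0.003
```

Run:
```python
from h import *
L=.101
s=monitor.get_state()
for t in(0,6,12,18,24,30,36,41):
    k=.002+.012*t/41;r=np.radians(t);e=np.array([np.cos(r),np.sin(r)]);n=np.array([-e[1],e[0]])
    tip=np.array([.0032-k,.0856-k])-.008*n;g=tip+L*e
    lipd=np.dot(np.array([.0216,.0672])-tip,n);print(t,'lip %.4f (<-.008 ok)'%lipd,end=' ');to(*W(*g),PH[2],s)
for d in(.02,.04,.057,.061):
    r=np.radians(43);g=np.array([.0124,.0764])-d*.7071+L*np.array([np.cos(r),np.sin(r)]);print(d,end=' ');to(*W(*g),PH[2],s)
```

```text
0 lip -0.0084 (<-.008 ok) t7.10 pos [ 0.6191 -0.1786  0.0929] yaw 0.123 -> slide [-1.33  0.13  2.26] roll 0.003
6 lip -0.0089 (<-.008 ok) t7.10 pos [ 0.6191 -0.1786  0.0929] yaw 0.123 -> slide [-1.48  0.13  1.38] roll 0.003
12 lip -0.0096 (<-.008 ok) t7.10 pos [ 0.6191 -0.1786  0.0929] yaw 0.123 -> slide [-1.73  0.13  0.5 ] roll 0.003
18 lip -0.0105 (<-.008 ok) t7.10 pos [ 0.6191 -0.1786  0.0929] yaw 0.123 -> slide [-2.1   0.13 -0.37] roll 0.003
24 lip -0.0117 (<-.008 ok) t7.10 pos [ 0.6191 -0.1786  0.0929] yaw 0.123 -> slide [-2.57  0.13 -1.22] roll 0.003
30 lip -0.0132 (<-.008 ok) t7.10 pos [ 0.6191 -0.1786  0.0929] yaw 0.123 -> slide [-3.15  0.13 -2.02] roll 0.003
36 lip -0.0149 (<-.008 ok) t7.10 pos [ 0.6191 -0.1786  0.0929] yaw 0.123 -> slide [-3.82  0.13 -2.78] roll 0.003
41 lip -0.0166 (<-.008 ok) t7.10 pos [ 0.6191 -0.1786  0.0929] yaw 0.123 -> slide [-4.46  0.13 -3.37] roll 0.003
0.02 t7.10 pos [ 0.6191 -0.1786  0.0929] yaw 0.123 -> slide [-4.32  0.13 -3.3 ] roll 0.003
0.04 t7.10 pos [ 0.6191 -0.1786  0.0929] yaw 0.123 -> slide [-5.74  0.12 -1.89] roll 0.003
0.057 t7.10 pos [ 0.6191 -0.1786  0.0929] yaw 0.123 -> slide [-6.94  0.12 -0.7 ] roll 0.003
0.061 t7.10 pos [ 0.6191 -0.1786  0.0929] yaw 0.123 -> slide [-7.23  0.12 -0.41] roll 0.003
```

Emit:
move_arm(slide=[[-0.2,0.1,1.4],[-0.2,0.1,2.4],[-0.2,0.1,2.4],[-0.8,0.1,2.4],[-1.4,0.1,2.35],[-1.4,0.1,2.3],[-1.45,0.1,1.85],[-1.5,0.1,1.4],[-1.6,0.1,0.95],[-1.75,0.1,0.5],[-1.9,0.1,0.05],[-2.1,0.1,-0.35],[-2.35,0.1,-0.8],[-2.6,0.1,-1.2],[-2.85,0.1,-1.6],[-3.15,0.1,-2.0],[-3.5,0.1,-2.4],[-3.8,0.1,-2.8],[-4.45,0.1,-3.35],[-4.45,0.1,-3.35]], roll=[0.003,0.003,0.003,0.003,0.003,0.003,0.003,0.003,0.003,0.003,0.003,0.003,0.003,0.003,0.003,0.003,0.003,0.003,0.003,0.003])

```text
time: 9.1
position: [0.5724, -0.1863, 0.125]
tool_rot: [3.135, 0.185, 0.001]
ft_force: [-1.5, 1.2, -0.3]
grip_width: 0.179
grip_force: 3.0
```

Run:
```python
from h import *
s=monitor.get_state();print(s['grip_width'],s['grip_force'],s['ft_force']);to(*W(.0444,.1024),PH[2],s)
a=cams.get_image('scene')[150:300,340:490,::-1];b=cams.get_image('side')[230:380,200:350,::-1]
cv2.imwrite('pics/p2.png',cv2.resize(np.hstack([a,b]),None,fx=2.6,fy=2.6,interpolation=cv2.INTER_CUBIC))
```

```text
0.17875073397792784 2.9995657922700047 [-1.50686154  1.19120528 -0.32580354]
t9.10 pos [ 0.5724 -0.1863  0.125 ] yaw 0.118 -> slide [-2.38 -0.07  2.8 ] roll -0.002
```

View pics/p2.png

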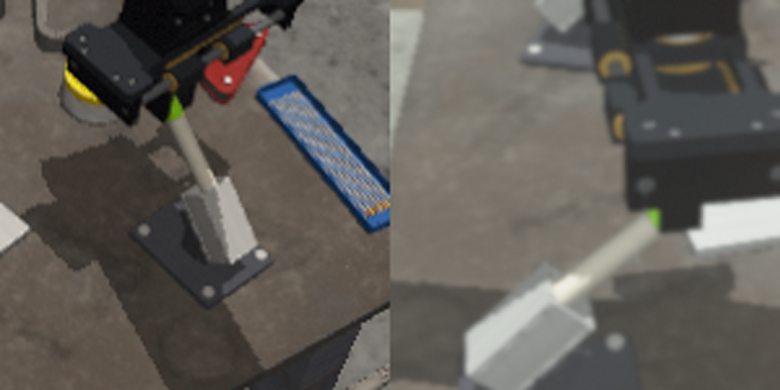

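The pen has pivoted to about 40° and its white end sits inside the tube mouth. Next is the push down the 45° axis.

Emit:
move_arm(slide=[[-0.4,0,0.4],[-0.8,0,0.9],[-1.2,0,1.4],[-1.6,0,1.9],[-2.0,-0.1,2.3],[-2.4,-0.1,2.75],[-2.7,-0.1,3.05],[-2.9,-0.1,3.25],[-2.9,-0.1,3.25],[-2.9,-0.1,3.25]], roll=[0,0,0,0,0,0,0,0,0,0], squeeze=5)

```text
time: 10.2
position: [0.5468, -0.188, 0.0933]
tool_rot: [3.135, 0.187, 0.009]
ft_force: [5.1, 0.7, 3.5]
grip_width: 0.179
grip_force: 5.0
```

Emit:
move_arm(slide=[[0,0,0],[0,0,0],[0,0,0],[0,0,0],[0,0,0],[0,0,-2],[0,0,-5],[0,0,-10],[0,0,-13],[0,0,-13]], roll=[0,0,0,0,0,0,0,0,0,0], gripper=6.5)

```text
time: 11.2
position: [0.5468, -0.1888, 0.227]
tool_rot: [3.132, 0.186, 0.013]
ft_force: [1.1, -0.4, -0.1]
grip_width: 0.746
grip_force: 0.0
```

Run:
```python
from h import *
import pickle
np.set_printoptions(precision=4,suppress=True)
# where the pen ends should show
d=np.array([np.cos(PH[2]),np.sin(PH[2]),1])/2**.5;F=W(-.03,.034,off=0)
for k in(.132,.14,.15):print(k,proj('scene',F+d*k),proj('side',F+d*k))
im=cams.get_image('scene'),cams.get_image('side')
for n,i in zip(('scene','side'),im):
    h=cv2.cvtColor(i,cv2.COLOR_RGB2HSV);m=cv2.inRange(h,(35,120,60),(60,255,255));nn,_,st,ce=cv2.connectedComponentsWithStats(m)
    print(n,[(st[j].tolist(),ce[j].round(1).tolist()) for j in range(1,nn) if st[j,4]>15])
to(.42,.23,.26,-.2544)
```

```text
0.132 [[405.0942 191.5855]] [[305.0449 309.4467]]
0.14 [[403.6289 188.2228]] [[309.2651 305.6288]]
0.15 [[401.7902 184.0055]] [[314.5712 300.8291]]
scene [([146, 175, 15, 14, 94], [152.6, 181.3]), ([398, 192, 17, 22, 164], [405.8, 202.4])]
side [([284, 315, 31, 25, 353], [298.7, 327.2])]
t11.30 pos [ 0.5441 -0.1883  0.222 ] yaw 0.119 -> slide [ -7.37 -43.    -3.84] roll 0.373
```

Emit:
move_arm(slide=[[0,-5,-3.8],[-1,-10,-3.8],[-2,-15,-3.8],[-3,-20,-3.8],[-4,-25,-3.8],[-5,-30,-3.8],[-6,-35,-3.8],[-7,-40,-3.8],[-7.4,-43,-3.8],[-7.4,-43,-3.8],[-7.4,-43,-3.8],[-7.4,-43,-3.8]], roll=[0,0.1,0.2,0.3,0.373,0.373,0.373,0.373,0.373,0.373,0.373,0.373], gripper=8.7)

```text
time: 12.5
position: [0.4196, 0.2283, 0.2584]
tool_rot: [3.114, -0.401, -0.003]
ft_force: [-0.1, -1.0, 0.5]
grip_width: 0.996
grip_force: 0.0
```

Run:
```python
from h import *
import pickle
np.set_printoptions(precision=4,suppress=True)
g,r=fit([('s','t',(405.8,202.4)),('d','t',(298.7,327.2))],lambda p:{'t':p},[.56,-.19,.1]);F=W(-.03,.034,off=0);print('cap centroid',g,abs(r).max(),'from floor',np.linalg.norm(g-F),'pitch',np.degrees(np.arctan2(g[2]-F[2],np.hypot(*(g-F)[:2]))))
s=monitor.get_state();k=cams.get_calibration('wrist');im=cams.get_image('wrist');pickle.dump((s,k,im),open('w3.pkl','wb'))
print(s['position'],toolyaw(s)[1]);CAL['wrist']=k
# bolts in body frame from w2
_,k2=pickle.load(open('w2.pkl','rb'));CAL['w2']=k2;C['w2']=('w2',4,(216,18))
b=[fit([('w2','t',q)],lambda p:body(PH,{'t':np.array([p[0],p[1],.010])}),[0,0])[0] for q in((267,199),(537,201),(272,551),(526,553))];print('bolts',np.array(b))
Q=holder([.528,.1978,-.2544])
m=body([.528,.1978,-.2544],{i:np.array([x,y,.01]) for i,(x,y) in enumerate(b)})
P=[proj('wrist',m[i])[0] for i in range(4)];print('pred bolts',np.array(P),'mouth',proj('wrist',Q['mouth']))
x0,y0=np.maximum(np.array(P).min(0).astype(int)-25,0);x1,y1=np.array(P).max(0).astype(int)+25
h=cv2.cvtColor(im,cv2.COLOR_RGB2HSV);mk=cv2.inRange(h,(0,0,150),(180,40,255))
nn,_,st,ce=cv2.connectedComponentsWithStats(mk[y0:y1,x0:x1])
for j in range(1,nn):
    if 20<st[j,4]<3000:print(st[j],ce[j]+[x0,y0])
```

```text
cap centroid [ 0.5594 -0.1874  0.0986] 0.18810658526467705 from floor 0.10676736894255995 pitch 37.20765540221158
[0.4196 0.2283 0.2584] -0.2562003256911301
bolts [[ 0.0403  0.0312]
 [ 0.0404 -0.0311]
 [-0.0397  0.0312]
 [-0.0396 -0.0308]]
pred bolts [[286.7767  42.4773]
 [352.3326  42.3215]
 [288.5057 129.281 ]
 [350.3247 129.17  ]] mouth [[319.9716  63.8021]]
[84  1 11  9 48] [348.5    21.375]
[ 21  22  11  11 102] [287.0392  44.1373]
[87 22 10 11 96] [352.5  44. ]
[  39   37   41   83 2320] [320.4293 101.4578]
[ 85 109  11  11  91] [350.8462 131.033 ]
[ 24 110   8   9  55] [288.7273 130.9455]
```

Run:
```python
from h import *
import pickle
s,k,im=pickle.load(open('w3.pkl','rb'));CAL['wrist']=k;C['w']=('wrist',1,(0,0))
b=[(.0403,.0312),(.0404,-.0311),(-.0397,.0312),(-.0396,-.0308)]
M={i:(x,y,.01) for i,(x,y) in enumerate(b)}
th,r=fit([('w',0,(287,44.1)),('w',1,(352.5,44)),('w',2,(288.7,130.9)),('w',3,(350.8,131))],lambda p:body(p,M),[.528,.198,-.25])
print(th,abs(r).max())
D=.091
for a in(45,43):
    r=np.radians(a);u,z=-.03+D*np.cos(r),.034+D*np.sin(r);print(a,end=' ');to(*W(u,z,th,.009),th[2])
    q=W(u,z,th,.009);print(q)
s=monitor.get_state();print(s['joint_positions'].round(2))
for q in((.40,.107,0),(.44,.107,0),(.4,0,0)):print(q,proj('scene',np.array(q)))
```

```text
[ 0.52644805  0.19794559 -0.25370955] 0.23708236271852456
45 t12.55 pos [0.4199 0.2281 0.2586] yaw -0.257 -> slide [14.53  0.17 16.9 ] roll -0.003
[0.55969526 0.18932469 0.08934672]
43 t12.55 pos [0.4199 0.2281 0.2586] yaw -0.257 -> slide [14.75  0.17 17.13] roll -0.003
[0.56183109 0.18877087 0.08706185]
[ 0.37 -0.05 -0.88  1.78 -0.04  1.4  -2.33]
(0.4, 0.107, 0) [[327.28522609 345.52735875]]
(0.44, 0.107, 0) [[316.85841289 329.90024504]]
(0.4, 0, 0) [[371.77463066 320.99464113]]
```

Emit:
move_arm(slide=[[5,0.2,0],[10,0.2,0],[14.6,0.2,2],[14.6,0.2,6],[14.6,0.2,10],[14.6,0.2,13],[14.6,0.2,15],[14.6,0.2,16.4],[14.6,0.2,17],[14.6,0.2,17]], roll=[0,0,0,0,0,0,0,0,0,0])

```text
time: 13.55
position: [0.5604, 0.1905, 0.089]
tool_rot: [3.115, -0.4, -0.001]
ft_force: [-0.7, -0.5, 0.5]
grip_width: 1.001
grip_force: 0.0
```

Emit:
move_arm(slide=[[0,0,0],[0,0,0],[0,0,0],[0,0,0],[0,0,0],[0,0,0],[0,0,0],[0,0,0],[0,0,0],[0,0,0]], roll=[0,0,0,0,0,0,0,0,0,0], gripper=0, squeeze=30)

```text
time: 14.55
position: [0.5603, 0.1912, 0.0894]
tool_rot: [3.116, -0.398, -0.0]
ft_force: [1.4, -0.3, 0.8]
grip_width: 0.258
grip_force: 30.0
```

Emit:
move_arm(slide=[[0.5,0,-0.5],[1,0,-1],[1.5,0,-1.5],[2,0,-2],[2.5,0,-2.5],[3,0,-3],[3.5,0,-3.5],[4,0,-4],[4.5,0,-4.5],[5,0,-5],[5.5,0,-5.5],[6,0,-6.5],[6,0,-9],[6,0,-12],[6,0,-14],[6,0,-14],[6,0,-14]], roll=[0,0,0,0,0,0,0,0,0,0,0,0,0,0,0,0,0])

```text
time: 16.25
position: [0.6185, 0.1763, 0.2295]
tool_rot: [3.116, -0.398, 0.0]
ft_force: [-0.1, -0.5, -2.6]
grip_width: 0.251
grip_force: 30.0
```

Run:
```python
from h import *
s=monitor.get_state();print(s['grip_width'],s['grip_force'],s['ft_force'],s['torque'].round(3))
to(.49,.03,.20,-1.0,s)
R,a=toolyaw(s);p=s['position']+[0,0,.009];c=np.array([np.cos(a),np.sin(a),0]);e=(c+[0,0,1])/2**.5;n=(c-[0,0,1])/2**.5
print('pred tip',[proj(q,p+.096*e+.045*n) for q in('scene','side')],'pred tail',[proj(q,p-.091*e) for q in('scene','side')])
for q in('scene','side'):
    i=cams.get_image(q);h=cv2.cvtColor(i,cv2.COLOR_RGB2HSV);t=proj(q,p+.096*e+.045*n)[0].astype(int);x0,y0=np.maximum(t-50,0)
    m=cv2.inRange(h,(0,60,120),(12,160,255))[y0:y0+100,x0:x0+100];nn,_,st,ce=cv2.connectedComponentsWithStats(m)
    print(q,[(st[j].tolist(),(ce[j]+[x0,y0]).round(0)) for j in range(1,nn) if st[j,4]>15],x0,y0)
```

```text
0.25149749810870853 29.98800426721573 [-0.11702481 -0.50084145 -2.61394698] [0.031 0.091 0.03 ]
t16.25 pos [0.6185 0.1763 0.2295] yaw -0.254 -> slide [-8.76 17.39  2.95] roll 0.746
pred tip [array([[222.6633156 , 157.54951059]]), array([[378.02503961, 128.96063633]])] pred tail [array([[245.8054738 , 258.23113522]]), array([[290.41869603, 172.79099985]])]
scene [([77, 95, 12, 4, 18], array([255., 204.]))] 172 107
side [([20, 0, 18, 2, 20], array([356.,  78.])), ([67, 0, 20, 1, 20], array([404.,  78.])), ([70, 42, 30, 4, 80], array([411., 121.])), ([35, 44, 18, 13, 139], array([371., 128.])), ([9, 84, 18, 5, 46], array([344., 163.]))] 328 78
```

Emit:
move_arm(slide=[[-1.5,3,0],[-3,6,0],[-4.5,9,0],[-6,12,0],[-7.5,15,0],[-8.8,17.4,0],[-8.8,17.4,3],[-8.8,17.4,3],[-8.8,17.4,3]], roll=[0.1,0.22,0.34,0.46,0.58,0.7,0.746,0.746,0.746])

```text
time: 17.25
position: [0.4887, 0.0308, 0.1987]
tool_rot: [2.757, -1.505, -0.004]
ft_force: [0.7, 0.5, -1.2]
grip_width: 0.254
grip_force: 30.0
```

Run:
```python
from h import *
s=monitor.get_state();print(s['grip_width'],s['ft_force'],s['joint_positions'].round(2));to(.49,.03,.0635,-1.0,s)
for t in(45,40,35,30,25,20,15,12):
    r=np.radians(t);print(t,'fwd %.2f'%(100*.091*(np.cos(r)-.7071)),'down %.2f'%(100*(s['position'][2]+.009-.091*np.sin(r)-.0115*np.cos(r))))
```

```text
0.254293318519928 [ 0.73724369  0.51380222 -1.16084404] [ 0.51  0.02 -0.62  1.85  0.01  1.28 -2.69]
t17.25 pos [0.4887 0.0308 0.1987] yaw -0.999 -> slide [ 0.16 -0.09 13.52] roll 0.001
45 fwd 0.00 down 13.53
40 fwd 0.54 down 14.04
35 fwd 1.02 down 14.61
30 fwd 1.45 down 15.23
25 fwd 1.81 down 15.89
20 fwd 2.12 down 16.58
15 fwd 2.36 down 17.31
12 fwd 2.47 down 17.76
```

Emit:
move_arm(slide=[[0,0,3],[0,0,6],[0,0,9],[0,0,9]], roll=[-0.13,-0.26,-0.3,-0.3])

```text
time: 17.65
position: [0.487, 0.031, 0.1067]
tool_rot: [2.951, -1.075, -0.011]
ft_force: [-0.4, 0.8, -1.6]
grip_width: 0.26
grip_force: 30.0
```

Emit:
move_arm(slide=[[0,0,2.5],[0,0,4],[0.2,0,4.5],[0.55,0,5.0],[0.8,0,5.3],[1.05,0,5.6],[1.25,0,5.9],[1.45,0,6.2],[1.65,0,6.55],[1.8,0,6.9],[2.0,0,7.25],[2.1,0,7.6],[2.25,0,7.95],[2.35,0,8.3],[2.45,0,8.7],[2.45,0,8.7],[2.45,0,8.7]], roll=[0,0,0,0,0,0,0,0,0,0,0,0,0,0,0,0,0], squeeze=8)

```text
time: 19.35
position: [0.5078, 0.0142, 0.0222]
tool_rot: [2.951, -1.077, -0.001]
ft_force: [0.2, -0.6, -1.9]
grip_width: 0.263
grip_force: 8.0
```

Run:
```python
from h import *
s=monitor.get_state();print(s['position'],toolyaw(s)[1],s['grip_width'],s['ft_force'],s['torque'],s['joint_positions'].round(2))
```

```text
[0.50783344 0.01418076 0.02220307] -0.7001807730449876 0.2628165200474708 [ 0.2440303  -0.59708417 -1.91295215] [ 0.05018658  0.07074843 -0.02147492] [ 0.46  0.28 -0.6   1.99  0.19  0.93 -2.51]
```

Emit:
move_arm(slide=[[0,0,0],[0,0,0],[0,0,-1],[0,0,-3],[0,0,-6],[0,0,-8],[0,0,-8]], roll=[0,0,0,0,0,0,0], squeeze=40)

```text
time: 20.05
position: [0.5111, 0.0145, 0.1062]
tool_rot: [-2.95, 1.077, -0.011]
ft_force: [0.2, -0.3, -2.4]
grip_width: 0.248
grip_force: 40.0
```

Run:
```python
from h import *
y=-.35
to(.630-.103*np.cos(y),-.0076-.103*np.sin(y),.10,y)
```

```text
t20.05 pos [0.5111 0.0145 0.1062] yaw -0.700 -> slide [ 0.84 -2.43  0.63] roll -0.350
```

Emit:
move_arm(slide=[[0.4,-1.2,0.3],[0.8,-2.4,0.6],[0.8,-2.4,0.6],[0.8,-2.4,0.6],[0.8,-2.4,0.6],[0.8,-2.4,0.6]], roll=[-0.1,-0.2,-0.3,-0.35,-0.35,-0.35])

```text
time: 20.65
position: [0.5293, 0.0274, 0.0958]
tool_rot: [3.093, -0.549, -0.002]
ft_force: [0.2, 0.1, -1.7]
grip_width: 0.248
grip_force: 40.0
```

Run:
```python
from h import *
s=monitor.get_state();print(s['position'],toolyaw(s)[1],s['ft_force'])
a=cams.get_image('scene')[150:300,230:380,::-1];b=cams.get_image('side')[180:330,235:385,::-1]
cv2.imwrite('pics/p3.png',cv2.resize(np.hstack([a,b]),None,fx=2.6,fy=2.6,interpolation=cv2.INTER_CUBIC))
```

```text
[0.52931559 0.02735298 0.09584864] -0.35145981465635934 [ 0.15548207  0.07922184 -1.71025004]
```

View pics/p3.png

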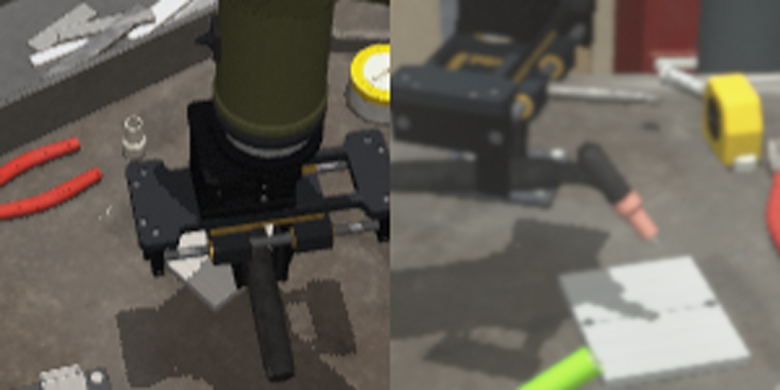

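The torch is held roughly level. The cup end is at about (336,271) in the side view and the tail end at about (337,292) in the scene view. I'll fit the tilt and tip position from those.

Run:
```python
from h import *
s=monitor.get_state();R,a=toolyaw(s);p=s['position']+[0,0,.009];c=np.array([np.cos(a),np.sin(a),0]);z=np.array([0,0,1.])
def M(q):
    e=c*np.cos(q[0])+z*np.sin(q[0]);n=c*np.sin(q[0])-z*np.cos(q[0]);g=p+e*q[1]
    return {'tip':g+.091*e+.045*n,'tail':g-.096*e}
q,r=fit([('d','tip',(335.8,270.8)),('s','tail',(337.5,291.5))],M,[.2,.005]);print('pitch deg',np.degrees(q[0]),'slip',q[1],r)
t=M(q)['tip'];print(t,t[:2]-[.630,-.0076])
to(*(s['position']+[.630-t[0],-.0076-t[1],.072-t[2]]),a,s)
```

```text
pitch deg 7.315830011172235 slip 0.010374275734512592 [[-0.10394732 -0.09786078]
 [ 0.04407212 -0.14170016]]
[ 0.62933306 -0.00922439  0.07346135] [-0.00066694 -0.00162439]
t20.75 pos [0.5295 0.0273 0.0962] yaw -0.351 -> slide [ 0.01 -0.18  0.15] roll 0.000
```

Emit:
move_arm(slide=[[0,-0.2,0.1],[0,-0.2,0.1],[0,-0.2,0.1],[0,-0.2,0.1],[0,-0.2,0.1],[0,-0.2,0.1]], roll=[0,0,0,0,0,0])

```text
time: 21.35
position: [0.5305, 0.0292, 0.0956]
tool_rot: [3.093, -0.547, 0.0]
ft_force: [-0.0, 0.0, -2.0]
grip_width: 0.253
grip_force: 40.0
```

Run:
```python
from h import *
from bench import workorder
s=monitor.get_state();print(s['position'],s['grip_force'],abs(s['qd']).max())
print(workorder.close_job())
```

```text
[0.53053378 0.02923982 0.09557857] 39.979968667030334 0.002003644591556072
the job is handed in; nothing more can be done
None
```

I handed the job in at about 21 s (no verdict came back): by my camera measurements the pen is at the bottom of the empty holder and released, and the torch is held about 7° off level, its cup roughly 6 cm above the plates and within a few millimetres of the seam's middle.

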